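# Set the drag of a respirometer's reading carriage

## Robot

A 6-joint arm with a two-finger parallel gripper is mounted at the origin on the work surface. World frame = base frame: x ahead of the robot, y to its left, z up, the work surface at z = 0. Lengths are in mm, angles in rad, forces in N, time in s.
With the tool pointing down it reaches from about 275 to 975 mm from the base axis. Payload 8.4 kg.
Tool frame: the origin (TCP) lies midway between the tips of the shut fingers; the grasp point (between the pads) lies 19 mm behind it; z points along the fingers, y is the direction in which the jaws open and shut (so a half turn about z gives the same grasp; the last joint's range is limited). The gripper opens to 92 mm and grips with 3 to 60 N. Pads are 20 mm wide; open, the fingers measure 128 mm over their backs; the gripper's body (75 mm by 189 mm) begins 69 mm behind the grasp point.
Start: joints at [-1.225, 0.353, 1.633, -0, 1.155, -0.002], TCP at [213.018, -587.581, 214.583] pointing down, gripper open.
Joint ranges: [-2.63, 2.63], [-0.92, 2.1], [0.06, 2.66], [-1.3, 4.44], [0, 2.69], [-3.02, 3.02]. Speed limits (rad/s): [2.22, 2.22, 2.79, 3.14, 3.14, 3.14].

## Interface

Orientations are given as a 3x3 rotation matrix whose columns are the frame's x, y, z axes.
In Python, from rig import bot gives the robot as it stands. The module is installed in compiled form; this text tells all that it offers.
- The arm moves only by the shell command python3 -m crank 'ROWS'. ROWS is JSON, a list of rows, each an object with "slide": the shift along the tool's x, y, z in cm, a list of three; "delta_rot": the turn, a rotation vector about the tool's x, y, z in degrees, a list of three; "fingers": the opening, from 0 (shut) to 1 (fully open). A call has 1 to 8 rows; each row shifts and turns the commanded pose from where the row before left it, along the tool's axes as they then stand; what a row does not reach is not made up. A row lasts 1/10 s, in which the tool goes at most 50 mm and 8.59 degrees, less where a joint would pass 70% of its speed; a pose out of reach is approached as far as the arm can. A call is refused whole if a number of a shift passes 5 or a number of a turn 8.59, either way. A call with a gripper value outside its range is refused whole. The fingers move at their own pace and stop on an object; the grip force is fixed at half the most. Time passes only in rows, so rows that do not move let the fingers close. It gives the time, the measured TCP pose, the force and the opening at its end, in the units of the state.
- bot.get_obs(): the state, without advancing time (a new reading comes with each control period).
- bot.get_image(name): name is "scene" or "top" or "wrist"; returns the picture (400x640x3 uint8, red, green, blue); there is no depth.
- bot.camera_info(name): a dict with "fx", "fy", "cx", "cy" (pixels), "rvec" (rotation vector, rad) and "tvec" (3), from world to camera coordinates, as OpenCV has them; the wrist camera has in their place "hand_eye" (4x4, takes a point from camera to tool coordinates, whose origin is the TCP and whose axes are the flange's). Camera axes: x right, y down, z forward; pixel columns grow to the right and rows downward; lengths in mm; the calibration is good to about 2 mm. A picture is of the moment at which its call begins: read the wrist's pose just before it. camera_info takes no time and is no camera call.
- bot.job_done(): hands the job in, once; it reports no verdict.
The state is a dict: "clock": time; "q": joint angles; "joint_velocities": joint speeds; "joint_efforts": joint torques, N m; "ee_pos": TCP position; "orientation": TCP orientation; "ft_force": force on the tool from outside, world axes, zero at the start; "ft_torque": the same for the moment, N m; "grip_width": opening from 0.0 (shut) to 1.0 (fully open).
Only numpy, scipy, OpenCV 4.12 (cv2) and the standard library are available. Lean on these libraries where they do the work, as an engineer would, in place of code of your own. Each camera call takes 0.05 s, during which the arm holds its last target. There are 200 camera calls.

## Task

On the respirometer reading bench, slide the white carriage along its rail until its pointer stands level with the tip of the brass rider on the scale (leave the rider where it is). There, turn the steel winged drag screw on top of the carriage clockwise until it seats, without overtightening it, then back it off a quarter turn and finish while still gripping the wings, so that the screw cannot turn while the lock nut is nipped up. Do not disturb the tub, vial, scoop or marker lying around.

Things in the scene. Friction and masses are not known exactly. Their poses are not given: they have to be found in the camera images.
- bench: The reading bench, fixed to the table: dark grey base plate 220 x 440 mm, its top 22 mm above the table, with a steel rail (top 42 mm up) along its y axis that guides the white carriage, a parallel scale bar on the far (+x) side and a glass respirometer (tube and thin capillary) beyond that. Origin on the table under the middle of the rail; x points across the rail, away from the robot, y along the rail. End stops let the carriage go 140 mm either way from the middle.
- carriage (a joint): Position of the carriage along the rail (m), 0 at the middle of the rail, growing towards the bench's +y. The carriage is a white saddle 64 mm (x) by 60 mm (y), top 59 mm above the table; it slides with about 3.5 N of friction and stays where it is left. On its far side two thin rods, 34 mm apart and 61 mm above the table, carry a round reading lens (45 mm across, 92 mm beyond the rail's middle).
- finger_grip (a point): Point to grip on the carriage's black finger grip: a block 24 mm (bench x) by 16 mm (bench y) standing from 36 to 74 mm above the table, on the robot's side of the carriage, 70 mm from the screw's axis. The point lies on its vertical centre line, 62 mm above the table; pinch the 16 mm between fingers that close along the rail. Base plate top is 40 mm below the point.
- pointer_tip (a point): Tip of the carriage's pointer, a thin dark steel blade on its far side, facing the scale bar, 48 mm above the table. It moves with the carriage.
- rider_tip (a point): Tip of the brass rider, a clip 10 mm wide on the scale bar, pointing at the carriage, 48 mm above the table. It sits tight on the bar (about 8 N to shift). The pointer is level with it when both have the same position along the bench's y; the two tips then face each other across a 2 mm gap.
- wings: The wings of the steel drag screw, on a vertical axis over the middle of the carriage: two round lobes joined by a web, 50 mm long along their own x, 11 mm thick along their own y (the flat sides to grip, fingers closing along y), from 82 mm to 109 mm above the table. Origin on the axis, 96 mm above the table, at the height to grip; z up. Nothing else within 60 mm of the axis is higher than 74 mm above the table. A slack lock nut lies below on the stud.
- drag_screw (a joint): Angle of the drag screw (rad), read from where it just seats: 0 = seated, positive = backed off (counter-clockwise seen from above); it starts 0.7 to 2.2 backed off. It turns with about 0.05 N m of friction and stays where it is left; the seat at 0 is a hard stop that yields only about 0.02 rad per N m; forced past -0.03 (about 1.4 N m, as when gripping fingers are driven some 25 degrees beyond the seat) it is overtightened. It does not rise or sink noticeably.
- tub: Clear plastic tub, 110 x 150 x 55 mm, loose, beside the bench. Origin under its centre. Bystander.
- vial: Clear sample vial with white cap, 32 mm across, 95 mm tall, standing, loose. Origin under its centre. Bystander.
- scoop: White plastic scoop, 150 mm long, lying in front of the bench, loose. Bystander.
- marker: Black marker pen, 135 mm long, 12 mm thick, lying in front of the bench, loose. Bystander.

How it is judged:
By the outcome, as a careful person would: the job done as asked, in the order asked, and still so for the second after the job is handed in, while the arm keeps its last pose, push and grip.
It also fails if it takes over 72 s, if anything falls off the work surface, if the arm or the gripper's body presses on something with over 40 N, if the wrist force passes 120 N, or if a joint passes its speed limit or range.

## Working session

There is one attempt and no reset: what is moved stays moved. The work goes in short steps, Python scripts to look and compute and a shell command to move; the robot and the scene stay as the last step left them, time stands still between calls to the robot, and variables do not carry over. Pictures are saved under pics/ and viewed, about 8 in all and at most 12, crops included, and the job is handed in when it is done.

```bash
mkdir -p pics; ls
python3 - <<'E'
from rig import bot
import cv2
o=bot.get_obs(); print(o)
for n in("scene","top","wrist"): print(n,bot.camera_info(n))
a=bot.get_image("scene");b=bot.get_image("top")
cv2.imwrite("pics/scene1.png",a[:,:,::-1]);cv2.imwrite("pics/top1.png",b[:,:,::-1])
E
```

```text
pics
{'clock': 0.0, 'q': array([-1.22537328e+00,  3.53633346e-01,  1.63411644e+00,  4.56877000e-06,
        1.15517379e+00, -2.39016155e-03]), 'joint_velocities': array([ 0.00216465, -0.00102754, -0.00028339,  0.00039052,  0.00097794,
        0.00058392]), 'joint_efforts': array([ 4.41134271e-04, -5.93834567e+01, -3.34216225e+01,  6.98088901e-02,
        2.34892010e-02, -8.05797345e-05]), 'ee_pos': array([ 212.87210133, -587.12287778,  213.88049706]), 'orientation': array([[ 9.40120944e-01,  3.40840742e-01, -4.46712604e-04],
       [ 3.40841034e-01, -9.40120108e-01,  1.25372914e-03],
       [ 7.35846946e-06, -1.33091501e-03, -9.99999114e-01]]), 'ft_force': array([-0.44404569,  0.79197496, -0.32765121]), 'ft_torque': array([-0.0255242 ,  0.02496986, -0.05700321]), 'grip_width': 0.9990262121026493}
scene {'fx': 436.26711818810344, 'fy': 436.26711818810344, 'cx': 315.9429278137127, 'cy': 191.94116517318253, 'rvec': array([ 1.81061999,  2.01409889, -0.55560426]), 'tvec': array([  45.06392257, -430.41406393, 1398.25257462])}
top {'fx': 419.68332125569657, 'fy': 419.68332125569657, 'cx': 320.142165194928, 'cy': 202.54924424561952, 'rvec': array([ 2.04549902, -2.15445997,  0.26045745]), 'tvec': array([ 35.1914665 , 549.53341726, 900.49047546])}
wrist {'fx': 355.0965895862808, 'fy': 355.0965895862808, 'cx': 314.2687268181237, 'cy': 201.96899962700914, 'hand_eye': array([[ 1.33616137e-03, -9.67329547e-01, -2.53518763e-01,
         7.21687830e+01],
       [ 9.99998996e-01,  1.17288576e-03,  7.95179741e-04,
         2.40107492e-01],
       [-4.71852312e-04, -2.53519571e-01,  9.67330143e-01,
        -1.70114909e+02],
       [ 0.00000000e+00,  0.00000000e+00,  0.00000000e+00,
         1.00000000e+00]])}
```

View pics/scene1.png

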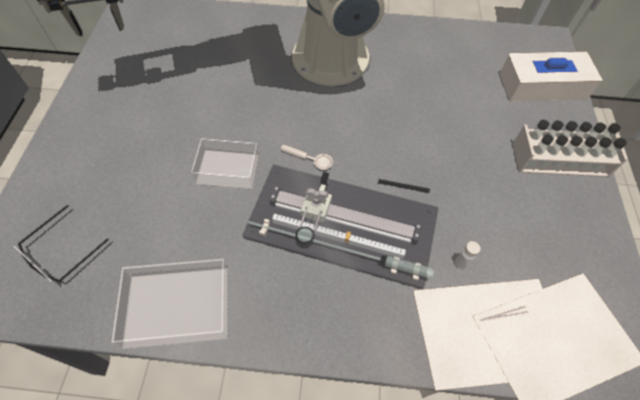

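View pics/top1.png

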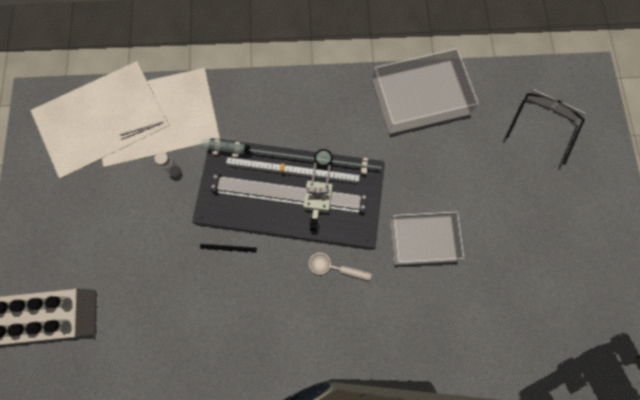

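The scene view shows the carriage at about (317,205), the rider at (347,236) and the grip at (325,178). The top view shows the carriage at (317,195), the grip at (315,222), the rider at (282,168), and the plate corners at about (208,140), (384,158), (378,248) and (194,226).

```bash
cat > h.py <<'E'
import numpy as np, cv2
from rig import bot
R=lambda v: cv2.Rodrigues(np.array(v,float))[0]
def cam(name,o=None):
    """returns K, centre, R(cam->world)"""
    c=bot.camera_info(name); K=np.array([[c['fx'],0,c['cx']],[0,c['fy'],c['cy']],[0,0,1]])
    if name=='wrist':
        T=c['hand_eye']; Rt=o['orientation']; return K,o['ee_pos']+Rt@T[:3,3],Rt@T[:3,:3]
    Rw=R(c['rvec']).T; return K,-Rw@c['tvec'],Rw
def ray(cm,px):
    K,C,Rw=cm; d=Rw@np.linalg.inv(K)@[px[0],px[1],1]; return C,d/np.linalg.norm(d)
def onz(cm,px,z):
    C,d=ray(cm,px); return C+d*(z-C[2])/d[2]
def tri(rs):
    A=0;b=0
    for C,d in rs: P=np.eye(3)-np.outer(d,d);A=A+P;b=b+P@C
    return np.linalg.solve(A,b)
def proj(cm,p):
    K,C,Rw=cm; q=K@Rw.T@(np.array(p)-C); return q[:2]/q[2]
E
python3 - <<'E'
from h import *
np.set_printoptions(precision=1,suppress=True)
t=cam('top');s=cam('scene')
for p in [(208,140),(384,158),(378,248),(194,226)]: print(onz(t,p,22))
a,b=onz(t,(215,185),42),onz(t,(362,203),42);print('rail',a,b,np.degrees(np.arctan2(*(a-b)[:2])))
for n,p,q in [('grip',(315,222),(325,178)),('rider',(282,168),(347,236)),('carr',(317,190),(317,200))]: print(n,tri([ray(t,p),ray(s,q)]),onz(t,p,60))
o=bot.get_obs();print(o['clock'])
E
```

```text
[735.6 276.8  22. ]
[ 666.  -157.7   22. ]
[ 444.5 -124.    22. ]
[519.2 307.7  22. ]
rail [611.9 253.8  42. ] [550.  -92.3  42. ] 10.137309861375059
grip [505.5  24.4  66.1] [506.8  20.7  60. ]
rider [646.   93.4  42.7] [640.2  92.1  60. ]
carr [577.3  13.9  78. ] [582.3  12.3  60. ]
0.1
```

```bash
python3 -m crank '[{"slide":[3.8,-3.1,-0.3],"delta_rot":[0,0,0],"fingers":1},{"slide":[3.8,-3.1,-0.3],"delta_rot":[0,0,0],"fingers":1},{"slide":[3.8,-3.1,-0.3],"delta_rot":[0,0,0],"fingers":1},{"slide":[3.8,-3.1,-0.3],"delta_rot":[0,0,0],"fingers":1},{"slide":[3.8,-3.1,-0.3],"delta_rot":[0,0,0],"fingers":1},{"slide":[3.8,-3.1,-0.3],"delta_rot":[0,0,0],"fingers":1},{"slide":[3.8,-3.1,-0.3],"delta_rot":[0,0,0],"fingers":1},{"slide":[3.8,-3.1,-0.3],"delta_rot":[0,0,0],"fingers":1}]'
python3 -m crank '[{"slide":[3.8,-3.1,-0.3],"delta_rot":[0,0,0],"fingers":1},{"slide":[3.8,-3.1,-0.3],"delta_rot":[0,0,0],"fingers":1},{"slide":[3.8,-3.1,-0.3],"delta_rot":[0,0,0],"fingers":1},{"slide":[3.8,-3.1,-0.3],"delta_rot":[0,0,0],"fingers":1},{"slide":[3.8,-3.1,-0.3],"delta_rot":[0,0,0],"fingers":1},{"slide":[3.8,-3.1,-0.3],"delta_rot":[0,0,0],"fingers":1},{"slide":[3.8,-3.1,-0.3],"delta_rot":[0,0,0],"fingers":1}]'
python3 -m crank '[{"slide":[0,0,0],"delta_rot":[0,0,7.5],"fingers":1},{"slide":[0,0,0],"delta_rot":[0,0,7.5],"fingers":1},{"slide":[0,0,0],"delta_rot":[0,0,7.5],"fingers":1},{"slide":[0,0,0],"delta_rot":[0,0,7.5],"fingers":1},{"slide":[0,0,0],"delta_rot":[0,0,0],"fingers":1},{"slide":[0,0,0],"delta_rot":[0,0,0],"fingers":1}]'
python3 - <<'E'
from h import *
import pickle
o=bot.get_obs(); a=bot.get_image("wrist");pickle.dump((o,a),open('w1.pkl','wb'))
cv2.imwrite("pics/w1.png",a[:,:,::-1]);print(o['clock'],o['ee_pos'],o['q'],o['orientation'])
E
```

```text
clock: 0.9
ee_pos: [414.8, -248.9, 238.6]
orientation: [[0.94, 0.341, -0.0], [0.341, -0.94, 0.0], [-0.0, -0.0, -1.0]]
ft_force: [0.7, -1.1, -0.1]
grip_width: 1.0
clock: 1.6
ee_pos: [590.9, 45.9, 259.5]
orientation: [[0.94, 0.341, -0.0], [0.341, -0.94, -0.0], [-0.0, -0.0, -1.0]]
ft_force: [1.4, 0.1, 1.0]
grip_width: 1.003
clock: 2.2
ee_pos: [590.2, 43.8, 259.3]
orientation: [[0.985, -0.171, -0.001], [-0.171, -0.985, -0.0], [-0.001, 0.0, -1.0]]
ft_force: [-0.2, -0.4, -0.1]
grip_width: 1.0
2.2 [590.2282861   43.82544722 259.32790901] [7.15649298e-02 2.62617385e-01 1.65693787e+00 2.86198600e-05
 1.22254760e+00 1.81438604e+00] [[ 9.85238388e-01 -1.71187198e-01 -5.10813320e-04]
 [-1.71187226e-01 -9.85238516e-01 -9.64795822e-06]
 [-5.01621350e-04  9.69502539e-05 -9.99999869e-01]]
```

View pics/w1.png

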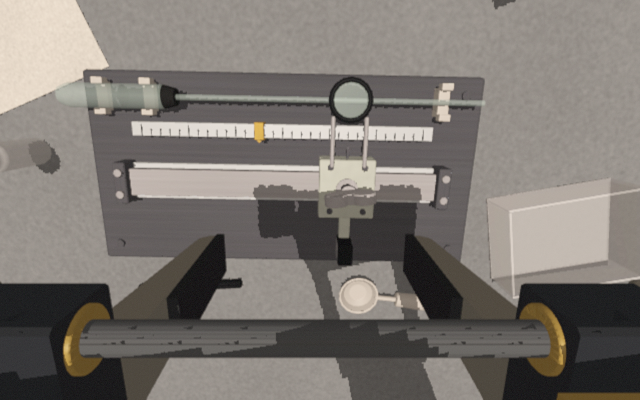

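The wrist view shows the rider at about (260,132), the carriage plate centred at (347,188), the wings near (349,197), the grip top at (344,250) and the lens at (351,100). The rail runs almost along the image rows. I'll zoom in.

Run:
```python
import cv2
a=cv2.imread('pics/w1.png')[110:270,240:400];cv2.imwrite('pics/w1c.png',cv2.resize(a,(600,600),interpolation=cv2.INTER_CUBIC))
from h import *
import pickle
o,_=pickle.load(open('w1.pkl','rb'));c=cam('wrist',o)
np.set_printoptions(precision=1,suppress=True)
p=onz(c,(125,201),42);q=onz(c,(440,203),42);print(np.degrees(np.arctan2(*(p-q)[:2])),p,q)
print('grip',onz(c,(344,241),74),'rider',onz(c,(260,140),48),'ax',onz(c,(349,198),109))
```

```text
10.1505923070029 [598.6 259.   42. ] [536.  -90.7  42. ]
grip [521.8  23.6  74. ] rider [639.6  93.9  48. ] ax [576.9  13.4 109. ]
```

View pics/w1c.png

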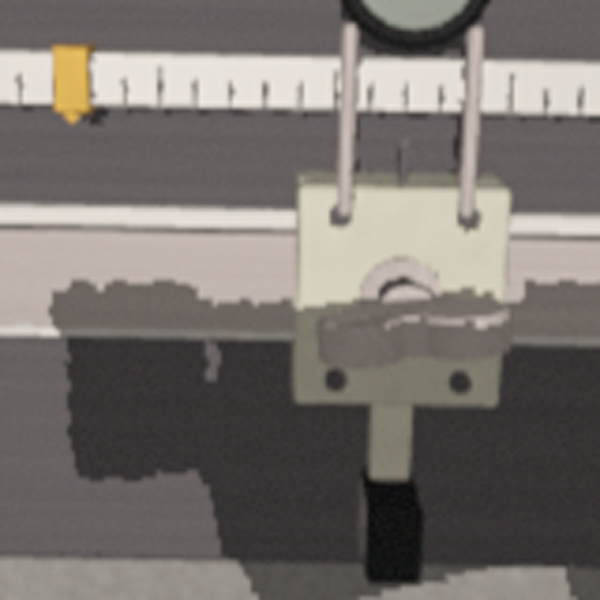

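Run:
```python
from h import *
import pickle
o,_=pickle.load(open('w1.pkl','rb'));c=cam('wrist',o)
np.set_printoptions(precision=1,suppress=True)
C=lambda x,y:(240+x/3.75-.4,110+y/3.75-.4)
y=np.array([np.sin(np.radians(10.15)),np.cos(np.radians(10.15)),0])
r=onz(c,C(72,122),48);p=onz(c,C(403,140),48);g=onz(c,C(394,545),74);w=onz(c,C(415,338),100)
print(r,p,'gap',(r-p)@y,'grip',g,'wings',w,(g-w)@y)
t=g.copy();t[2]=150
print('move tool mm',o['orientation'].T@(t-o['ee_pos']))
```

```text
[637.6  95.6  48. ] [616.7   3.9  48. ] gap 94.01957237863392 grip [505.8  25.3  74. ] wings [572.6  12.  100. ] 1.301705587251968
move tool mm [-79.9  32.7 109.4]
```

```bash
python3 -m crank '[{"slide":[-2.7,1.1,3.6],"delta_rot":[0,0,0],"fingers":1},{"slide":[-2.7,1.1,3.6],"delta_rot":[0,0,0],"fingers":1},{"slide":[-2.6,1.1,3.7],"delta_rot":[0,0,0.3],"fingers":1},{"slide":[0,0,0],"delta_rot":[0,0,0],"fingers":1},{"slide":[0,0,0],"delta_rot":[0,0,0],"fingers":1}]'
python3 - <<'E'
from h import *
import pickle
o=bot.get_obs(); a=bot.get_image("wrist");pickle.dump((o,a),open('w2.pkl','wb'))
cv2.imwrite("pics/w2.png",a[:,:,::-1]);print(o['clock'],o['ee_pos'])
E
```

```text
clock: 2.75
ee_pos: [505.7, 25.2, 150.5]
orientation: [[0.984, -0.179, -0.001], [-0.179, -0.984, 0.0], [-0.001, 0.0, -1.0]]
ft_force: [0.6, -0.1, 1.4]
grip_width: 1.001
2.75 [505.66718281  25.22977835 150.48942536]
```

View pics/w2.png

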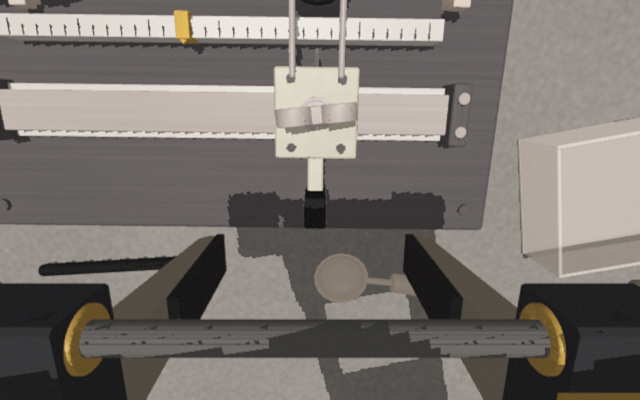

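In the second view the wings run from (275,118) to (358,110), the grip top is at about (315,212), the rider tip at (183,43) and the plate at (275..358, 67..157). Next I triangulate against view 1 and find the rail direction.

Run:
```python
from h import *
import pickle
o1,a1=pickle.load(open('w1.pkl','rb'));c1=cam('wrist',o1)
o,a=pickle.load(open('w2.pkl','rb'));c=cam('wrist',o)
np.set_printoptions(precision=1,suppress=True)
C=lambda x,y:(240+x/3.75-.4,110+y/3.75-.4)
T=lambda p,q:tri([ray(c1,p),ray(c,q)])
print('wings',T(C(415,338),(316.5,114)),'rider',T(C(72,122),(183,43)),'grip',T(C(394,545),(315,210)))
g=a.astype(int).sum(2)
# black grip block bounds
m=(a.max(2)<25).astype(np.uint8); n,l,st,ct=cv2.connectedComponentsWithStats(m)
for s in st[1:]:
    if s[4]>100: print(s)
e1,e2=onz(c,(5,84),42),onz(c,(447,94),42);print('rail far edge',np.degrees(np.arctan2(*(e1-e2)[:2])))
e1,e2=onz(c,(20,136),42),onz(c,(445,140),42);print('rail near edge',np.degrees(np.arctan2(*(e1-e2)[:2])))
w=onz(c,(275,118),100)-onz(c,(358,110),100);print('wings dir yaw',np.degrees(np.arctan2(w[1],w[0])), np.linalg.norm(w))
cv2.imwrite('pics/w2c.png',cv2.resize(a[20:240,160:380,::-1],(600,600),interpolation=cv2.INTER_CUBIC))
```

```text
wings [573.6  12.  103.4] rider [637.6  95.7  49.1] grip [508.2  24.8  78.7]
[306 191  19   7 104]
[305 207  20  21 343]
[169 252  56  57 644]
[407 258  48  60 554]
[179 297  19  21 125]
rail far edge 11.446346897322567
rail near edge 10.737619623086749
wings dir yaw 85.13966878573774 50.25628824951406
```

View pics/w2c.png

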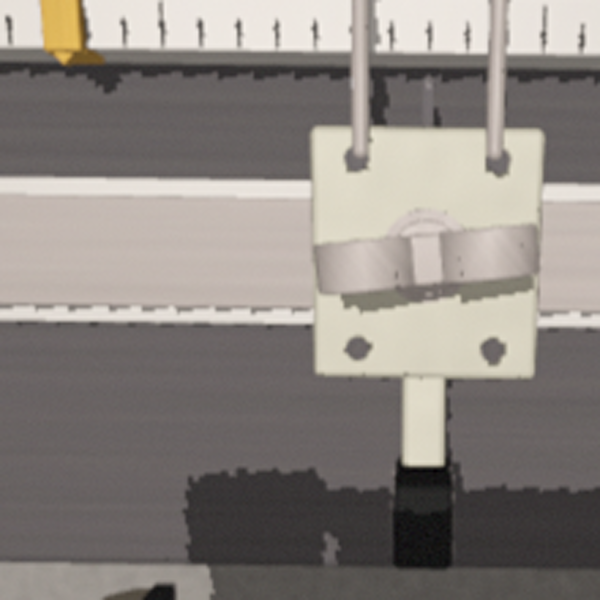

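Run:
```python
from h import *
import pickle
o1,a1=pickle.load(open('w1.pkl','rb'));c1=cam('wrist',o1)
o,a=pickle.load(open('w2.pkl','rb'));c=cam('wrist',o)
np.set_printoptions(precision=1,suppress=True)
C1=lambda x,y:(240+x/3.75-.4,110+y/3.75-.4)
C=lambda x,y:(160+x/2.727-.3,20+y/2.727-.3)
T=lambda p,q:tri([ray(c1,p),ray(c,q)])
r,p=onz(c,C(66,65),48),onz(c,C(428,78),48)
print('r,p',r,p,T(C1(72,122),C(66,65)),T(C1(403,140),C(428,78)))
g=T(C1(394,545),C(424,537));print('grip',g,onz(c,C(424,537),74))
for d in(10.2,10.8,11.2):
    y=np.array([np.sin(np.radians(d)),np.cos(np.radians(d)),0]);x=np.array([y[1],-y[0],0]);print(d,'gap',(r-p)@y,'across',(r-p)@x)
t=onz(c,C(424,537),74);t[2]=62-19
print('tool move',o['orientation'].T@(t-o['ee_pos']))
# plate-side edges at z59: left/right edges dir
for e in [((313,128),(318,376)),((543,128),(536,376))]:
    u=onz(c,C(*e[0]),59)-onz(c,C(*e[1]),59);print('edge',np.degrees(np.arctan2(-u[1],u[0])),np.linalg.norm(u))
```

```text
r,p [637.3  95.7  48. ] [617.5   3.5  48. ] [637.5  95.9  47.1] [617.    3.8  50.8]
grip [496.2  25.6  53.1] [502.2  25.3  74. ]
10.2 gap 94.31189261524477 across 3.161377641932326
10.8 gap 94.33982669850916 across 2.1735905225289684
11.2 gap 94.3527021046983 across 1.5149266670142971
tool move [ -3.4   0.6 107.5]
edge 10.609525774577465 63.026923854096964
edge 10.100679092118593 63.01968827979811
```

```bash
python3 -m crank '[{"slide":[-0.2,0,4],"delta_rot":[0,0,0],"fingers":1},{"slide":[0,0,4],"delta_rot":[0,0,0],"fingers":1},{"slide":[0,0,2.7],"delta_rot":[0,0,0],"fingers":1},{"slide":[0,0,0],"delta_rot":[0,0,0],"fingers":0},{"slide":[0,0,0],"delta_rot":[0,0,0],"fingers":0},{"slide":[0,0,0],"delta_rot":[0,0,0],"fingers":0},{"slide":[0,0,0],"delta_rot":[0,0,0],"fingers":0},{"slide":[0,0,0],"delta_rot":[0,0,0],"fingers":0}]'
python3 -m crank '[{"slide":[0,0,0],"delta_rot":[0,0,0],"fingers":0},{"slide":[0,0,0],"delta_rot":[0,0,0],"fingers":0},{"slide":[0,0,0],"delta_rot":[0,0,0],"fingers":0}]'
```

```text
clock: 3.6
ee_pos: [504.9, 25.8, 44.9]
orientation: [[0.984, -0.18, 0.002], [-0.18, -0.984, 0.0], [0.002, -0.001, -1.0]]
ft_force: [0.6, -0.8, 0.1]
grip_width: 0.587
clock: 3.9
ee_pos: [503.9, 25.7, 43.7]
orientation: [[0.984, -0.18, 0.0], [-0.18, -0.984, 0.0], [0.0, -0.0, -1.0]]
ft_force: [0.9, 0.3, 0.4]
grip_width: 0.324
```

```bash
python3 -m crank '[{"slide":[0,0,0],"delta_rot":[0,0,0],"fingers":0},{"slide":[0,0,0],"delta_rot":[0,0,0],"fingers":0},{"slide":[0,0,0],"delta_rot":[0,0,0],"fingers":0},{"slide":[0,0,0],"delta_rot":[0,0,0],"fingers":0}]'
```

```text
clock: 4.3
ee_pos: [503.8, 25.7, 43.6]
orientation: [[0.984, -0.18, -0.0], [-0.18, -0.984, 0.0], [-0.0, -0.0, -1.0]]
ft_force: [-0.3, -0.5, -0.3]
grip_width: 0.17
```

```bash
python3 -m crank '[{"slide":[0,-1,0],"delta_rot":[0,0,0],"fingers":0},{"slide":[0,-2,0],"delta_rot":[0,0,0],"fingers":0},{"slide":[0,-2,0],"delta_rot":[0,0,0],"fingers":0},{"slide":[0,-2,0],"delta_rot":[0,0,0],"fingers":0},{"slide":[0,-1.5,0],"delta_rot":[0,0,0],"fingers":0},{"slide":[0,-0.7,0],"delta_rot":[0,0,0],"fingers":0},{"slide":[0,0,0],"delta_rot":[0,0,0],"fingers":0},{"slide":[0,0,0],"delta_rot":[0,0,0],"fingers":0}]'
python3 - <<'E'
from h import *
import pickle
o=bot.get_obs(); a=bot.get_image("wrist");pickle.dump((o,a),open('w3.pkl','wb'))
cv2.imwrite("pics/w3.png",cv2.resize(a[0:120,250:410,::-1],(800,600),interpolation=cv2.INTER_CUBIC));print(o['clock'],o['ee_pos'],o['ft_force'])
E
```

```text
clock: 5.1
ee_pos: [521.6, 116.9, 43.6]
orientation: [[0.984, -0.18, 0.002], [-0.18, -0.984, 0.001], [0.002, -0.001, -1.0]]
ft_force: [4.9, 2.4, -5.6]
grip_width: 0.171
5.1 [521.57129741 116.94046448  43.59349523] [ 4.91656626  2.42505146 -5.64987093]
```

View pics/w3.png

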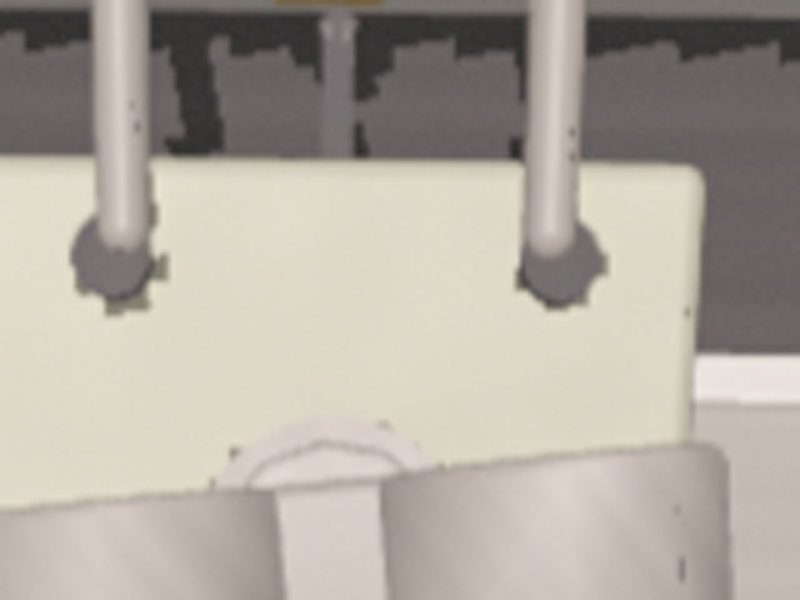

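The crop shows the pointer tip at about crop (337,20). The only visible part of the rider is at the top edge, around x 275..385, so about 1 mm remains. I'll nudge it, release, rise and look again.

```bash
python3 -m crank '[{"slide":[0,-0.1,0],"delta_rot":[0,0,0],"fingers":0},{"slide":[0,0,0],"delta_rot":[0,0,0],"fingers":0},{"slide":[0,0,0],"delta_rot":[0,0,0],"fingers":0},{"slide":[0,0,0],"delta_rot":[0,0,0],"fingers":0.5},{"slide":[0,0,0],"delta_rot":[0,0,0],"fingers":0.5},{"slide":[0,0,0],"delta_rot":[0,0,0],"fingers":0.5},{"slide":[0,0,0],"delta_rot":[0,0,0],"fingers":0.5}]'
python3 -m crank '[{"slide":[0,0,-3],"delta_rot":[0,0,0],"fingers":0.5},{"slide":[1,0,-4],"delta_rot":[0,0,0],"fingers":1},{"slide":[3,0,-4],"delta_rot":[0,0,0],"fingers":1},{"slide":[0,0,0],"delta_rot":[0,0,0],"fingers":1},{"slide":[0,0,0],"delta_rot":[0,0,0],"fingers":1}]'
python3 - <<'E'
from h import *
import pickle
o=bot.get_obs(); a=bot.get_image("wrist");pickle.dump((o,a),open('w4.pkl','wb'))
cv2.imwrite("pics/w4.png",cv2.resize(a[55:205,230:430,::-1],(800,600),interpolation=cv2.INTER_CUBIC));print(o['clock'],o['ee_pos'],o['ft_force'])
E
```

```text
clock: 5.85
ee_pos: [520.4, 117.2, 43.6]
orientation: [[0.984, -0.18, -0.0], [-0.18, -0.984, -0.0], [-0.0, 0.0, -1.0]]
ft_force: [-0.1, 0.0, 0.4]
grip_width: 0.484
clock: 6.35
ee_pos: [560.7, 110.0, 154.3]
orientation: [[0.984, -0.18, 0.002], [-0.18, -0.984, 0.0], [0.002, -0.001, -1.0]]
ft_force: [-0.7, -0.4, -0.4]
grip_width: 0.825
6.35 [560.67581837 109.98407882 154.33527331] [-0.68529001 -0.35447381 -0.40815781]
```

View pics/w4.png

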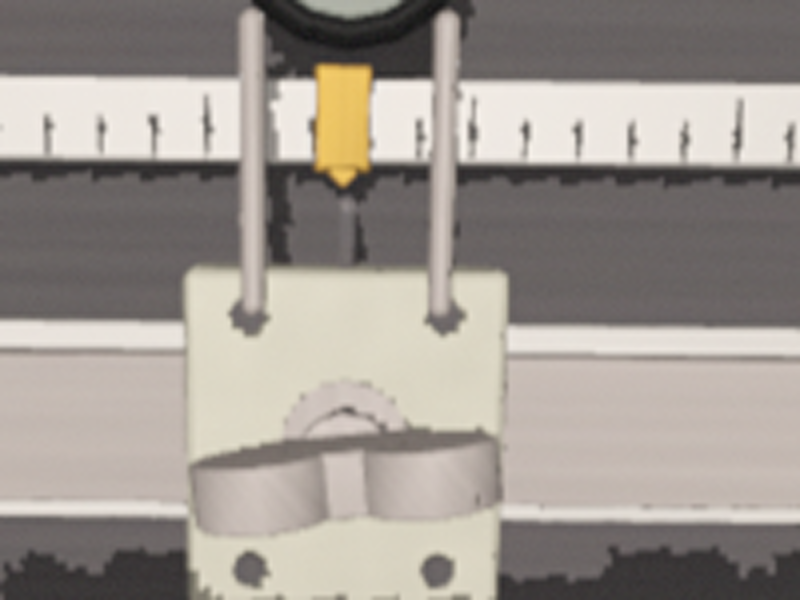

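The pointer tip is at crop (347,197) and the rider tip at (344,187). The wings run from about (190,490) to (500,465).

Run:
```python
from h import *
import pickle
o,a=pickle.load(open('w4.pkl','rb'));c=cam('wrist',o)
np.set_printoptions(precision=2,suppress=True)
C=lambda x,y:(230+x/4-.4,55+y/4-.4)
r,p=onz(c,C(344,187),48),onz(c,C(347,197),48)
y=np.array([np.sin(np.radians(10.5)),np.cos(np.radians(10.5)),0]);x=np.array([y[1],-y[0],0])
print(r,p,'gap y',(r-p)@y,'x',(r-p)@x)
for k in((0,0),(0.25,0)):pass
# brass symmetric centroid, and tip
m=((a[:,:,0].astype(int)-a[:,:,2])>90).astype(np.uint8);n,l,st,ct=cv2.connectedComponentsWithStats(m)
for s,q in zip(st[1:],ct[1:]):
    if s[4]>30 and s[1]<130: print(s,q)
# wing axis: top web 109 far edge, wing ends
w1,w2=onz(c,C(190,468),109),onz(c,C(500,433),109)
print('wing far top edge',w1,w2,np.degrees(np.arctan2(*(w1-w2)[1::-1])))
# predicted axis from pointer & first view offset
ax=np.array([573.6,12.0])+ (p-np.array([617.3,3.6,48]))[:2]
print('axis',ax,'tool move from here to axis',o['orientation'].T@(np.r_[ax,96+19-38]-o['ee_pos']))
print('proj axis z109',(proj(c,np.r_[ax,109])-[230,55])*4,'z82',(proj(c,np.r_[ax,82])-[230,55])*4)
```

```text
[637.15  95.23  48.  ] [635.27  94.99  48.  ] gap y 0.5705955061983954 x 1.8045508060890956
[309  71  14  30 351] [315.18  84.75]
wing far top edge [599.29 126.24 109.  ] [596.11  78.64 109.  ] 86.1858304895059
axis [591.57 103.39] tool move from here to axis [31.44  0.97 77.39]
proj axis z109 [343.89 488.93] z82 [343.35 460.04]
```

The pointer is still about 0.5 mm short. I'll take that up while gripping the wings, since the carriage follows the TCP. Now I rotate the tool by −96° at this height, then measure again.

```bash
python3 -m crank '[{"slide":[0,0,0],"delta_rot":[0,0,-8],"fingers":0.5},{"slide":[0,0,0],"delta_rot":[0,0,-8],"fingers":0.5},{"slide":[0,0,0],"delta_rot":[0,0,-8],"fingers":0.5},{"slide":[0,0,0],"delta_rot":[0,0,-8],"fingers":0.5},{"slide":[0,0,0],"delta_rot":[0,0,-8],"fingers":0.5},{"slide":[0,0,0],"delta_rot":[0,0,-8],"fingers":0.5},{"slide":[0,0,0],"delta_rot":[0,0,-8],"fingers":0.5},{"slide":[0,0,0],"delta_rot":[0,0,-8],"fingers":0.5}]'
python3 -m crank '[{"slide":[0,0,0],"delta_rot":[0,0,-8],"fingers":0.5},{"slide":[0,0,0],"delta_rot":[0,0,-8],"fingers":0.5},{"slide":[0,0,0],"delta_rot":[0,0,-8],"fingers":0.5},{"slide":[0,0,0],"delta_rot":[0,0,-8],"fingers":0.5},{"slide":[0,0,0],"delta_rot":[0,0,0],"fingers":0.5},{"slide":[0,0,0],"delta_rot":[0,0,0],"fingers":0.5}]'
python3 - <<'E'
from h import *
import pickle
o=bot.get_obs(); a=bot.get_image("wrist");pickle.dump((o,a),open('w5.pkl','wb'))
cv2.imwrite("pics/w5.png",a[:,:,::-1]);print(o['clock'],o['q'][5])
d=o['orientation'].T@(np.array([591.4,104.3,77])-o['ee_pos']);print('to axis',d, 'yaw x',np.degrees(np.arctan2(o['orientation'][1,0],o['orientation'][0,0])))
c=cam('wrist',o);print(proj(c,[591.4,104.3,109]),proj(c,[635.3,95,48]))
E
```

```text
clock: 7.2
ee_pos: [557.9, 109.9, 151.6]
orientation: [[0.588, 0.809, -0.004], [0.809, -0.588, -0.001], [-0.003, -0.003, -1.0]]
ft_force: [-0.1, -0.3, -0.9]
grip_width: 0.5
clock: 7.8
ee_pos: [558.7, 109.9, 152.4]
orientation: [[0.08, 0.997, -0.002], [0.997, -0.08, -0.0], [-0.001, -0.002, -1.0]]
ft_force: [0.7, -0.3, 1.1]
grip_width: 0.5
7.8 0.27182979802986246
to axis [-2.93879767 33.18444326 75.28614208] yaw x 85.40197847774388
[364.74791271 229.94292378] [409.38530579 211.64935353]
```

View pics/w5.png

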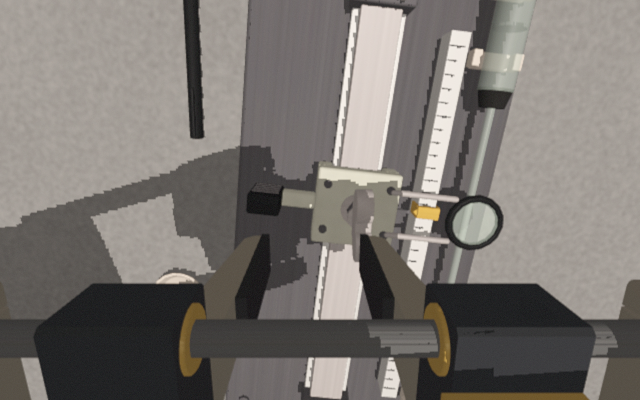

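The wings are at about (361,225) in this view, along the tool's x. The rider tip is at about (413,211), with the pointer facing it. I move over the axis and down to just above the wings, then look once more.

```bash
python3 -m crank '[{"slide":[-0.3,1.6,1],"delta_rot":[0,0,0],"fingers":0.5},{"slide":[0,1.7,1.5],"delta_rot":[0,0,0],"fingers":0.5},{"slide":[0,0,0],"delta_rot":[0,0,0],"fingers":0.5},{"slide":[0,0,0],"delta_rot":[0,0,0],"fingers":0.5}]'
python3 - <<'E'
from h import *
import pickle
o=bot.get_obs(); a=bot.get_image("wrist");pickle.dump((o,a),open('w6.pkl','wb'))
cv2.imwrite("pics/w6.png",cv2.resize(a[150:310,220:420,::-1],(750,600),interpolation=cv2.INTER_CUBIC));print(o['clock'],o['ee_pos'])
c=cam('wrist',o)
for z in(109,82):print((proj(c,[591.4,104.3,z])-[220,150])*3.75)
E
```

```text
clock: 8.25
ee_pos: [591.8, 104.4, 128.1]
orientation: [[0.078, 0.997, -0.002], [0.997, -0.078, -0.0], [-0.0, -0.002, -1.0]]
ft_force: [0.8, -0.0, 0.1]
grip_width: 0.498
8.25 [591.82413764 104.35593792 128.06576089]
[344.26616982 334.67819212]
[345.32177018 278.24303921]
```

View pics/w6.png

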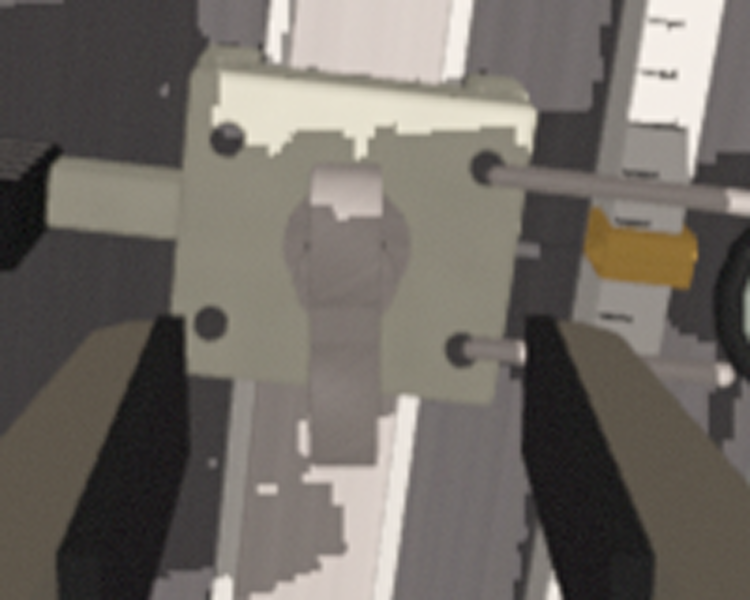

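The wings are centred at crop x≈346 and run straight along the tool's x. The predicted axis is x≈344, so they agree. I go down and grip.

```bash
python3 -m crank '[{"slide":[0,0,2.6],"delta_rot":[0,0,0],"fingers":0.5},{"slide":[0,0,2.5],"delta_rot":[0,0,0],"fingers":0.5},{"slide":[0,0,0],"delta_rot":[0,0,0],"fingers":0.5},{"slide":[0,0,0],"delta_rot":[0,0,0],"fingers":0},{"slide":[0,0,0],"delta_rot":[0,0,0],"fingers":0},{"slide":[0,0,0],"delta_rot":[0,0,0],"fingers":0},{"slide":[0,0,0],"delta_rot":[0,0,0],"fingers":0},{"slide":[0,0,0],"delta_rot":[0,0,0],"fingers":0}]'
python3 -m crank '[{"slide":[0,0,0],"delta_rot":[0,0,0],"fingers":0},{"slide":[0,0,0],"delta_rot":[0,0,0],"fingers":0}]'
python3 - <<'E'
from h import *
import pickle
o=bot.get_obs(); a=bot.get_image("wrist");pickle.dump((o,a),open('w7.pkl','wb'));cv2.imwrite("pics/w7.png",a[:,:,::-1])
print(o['clock'],o['ee_pos'],o['q'],o['grip_width'],o['ft_force'],o['ft_torque'])
R_=o['orientation'];print(np.degrees(np.arctan2(R_[1,0],R_[0,0])))
E
```

```text
clock: 9.1
ee_pos: [590.4, 104.7, 78.3]
orientation: [[0.077, 0.997, -0.004], [0.997, -0.077, 0.0], [-0.0, -0.004, -1.0]]
ft_force: [-9.1, 1.0, 8.2]
grip_width: 0.163
clock: 9.3
ee_pos: [590.4, 104.7, 78.3]
orientation: [[0.077, 0.997, -0.004], [0.997, -0.077, 0.0], [-0.0, -0.004, -1.0]]
ft_force: [-8.6, 1.2, 8.7]
grip_width: 0.17
9.3 [590.43529925 104.68782452  78.33355681] [1.72446293e-01 4.73806354e-01 1.79291009e+00 1.15851614e-03
 8.78835348e-01 2.48458093e-01] 0.1702456890149464 [-8.55701329  1.21243025  8.68314238] [ 0.23816947  1.75954861 -0.05988558]
85.60240404371896
```

View pics/w7.png

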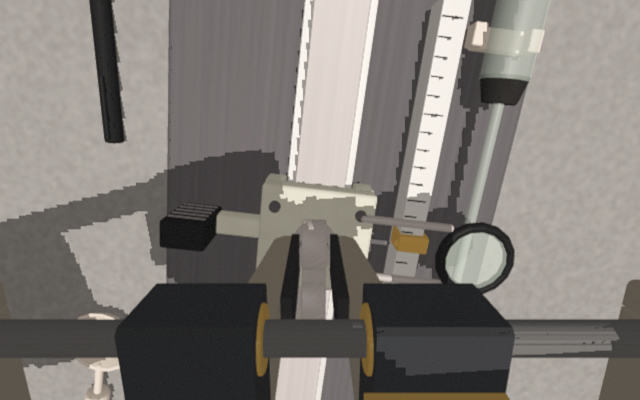

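The fingers stopped at 15.6 mm instead of 11 mm, with an upward push, so the tips may be catching something under the wings. I open slightly, rise 5 mm, centre and regrip.

```bash
python3 -m crank '[{"slide":[0,0,0],"delta_rot":[0,0,0],"fingers":0.35},{"slide":[0,0,0],"delta_rot":[0,0,0],"fingers":0.35},{"slide":[0,-0.1,-0.5],"delta_rot":[0,0,0],"fingers":0.35},{"slide":[0,0,0],"delta_rot":[0,0,0],"fingers":0.35},{"slide":[0,0,0],"delta_rot":[0,0,0],"fingers":0.35}]'
python3 -m crank '[{"slide":[0,0,0],"delta_rot":[0,0,0],"fingers":0},{"slide":[0,0,0],"delta_rot":[0,0,0],"fingers":0},{"slide":[0,0,0],"delta_rot":[0,0,0],"fingers":0},{"slide":[0,0,0],"delta_rot":[0,0,0],"fingers":0},{"slide":[0,0,0],"delta_rot":[0,0,0],"fingers":0},{"slide":[0,0,0],"delta_rot":[0,0,0],"fingers":0}]'
python3 -c "
from h import *
o=bot.get_obs();print(o['grip_width'],o['ee_pos'],o['ft_force'],o['ft_torque'])"
```

```text
clock: 9.85
ee_pos: [592.0, 104.6, 83.0]
orientation: [[0.076, 0.997, 0.001], [0.997, -0.076, 0.0], [0.0, 0.001, -1.0]]
ft_force: [-0.6, 0.2, -0.3]
grip_width: 0.352
clock: 10.45
ee_pos: [590.2, 104.6, 82.4]
orientation: [[0.076, 0.997, -0.003], [0.997, -0.076, -0.0], [-0.0, -0.003, -1.0]]
ft_force: [-4.2, 1.6, 4.4]
grip_width: 0.115
0.11541445819740874 [590.16194444 104.57417692  82.35684976] [-4.2454919   1.6203366   4.40085722] [ 0.06189884  0.82539827 -0.05623982]
```

Now it is a true grip at 10.6 mm. I start turning clockwise, which is +z of the tool, checking the torque as I go.

```bash
cat > st.py <<'E'
from h import *
o=bot.get_obs();M=o['orientation'];np.set_printoptions(precision=2,suppress=True)
y=[np.sin(np.radians(10.5)),np.cos(np.radians(10.5))]
print('t',round(o['clock'],2),'yaw %.2f'%np.degrees(np.arctan2(M[1,0],M[0,0])),'pos',o['ee_pos'],'s %.2f'%(o['ee_pos'][:2]@y),'F',o['ft_force'],'T',o['ft_torque'],'q6 %.2f'%o['q'][5],'tau6 %.3f'%o['joint_efforts'][5],'w %.3f'%o['grip_width'])
E
python3 -m crank '[{"slide":[0,-0.05,0],"delta_rot":[0,0,0],"fingers":0},{"slide":[0,0,0],"delta_rot":[0,0,6],"fingers":0},{"slide":[0,0,0],"delta_rot":[0,0,6],"fingers":0},{"slide":[0,0,0],"delta_rot":[0,0,6],"fingers":0}]' >/dev/null; python3 st.py
python3 -m crank '[{"slide":[0,0,0],"delta_rot":[0,0,5],"fingers":0},{"slide":[0,0,0],"delta_rot":[0,0,5],"fingers":0},{"slide":[0,0,0],"delta_rot":[0,0,0],"fingers":0}]' >/dev/null; python3 st.py
```

```text
t 10.85 yaw 67.39 pos [590.44 104.5   82.39] s 210.35 F [-3.37  0.18  2.48] T [-0.03  0.52  0.07] q6 0.57 tau6 -1.669 w 0.120
t 11.15 yaw 57.55 pos [590.62 104.44  82.4 ] s 210.33 F [-3.31 -1.25  1.56] T [-0.14  0.52 -0.06] q6 0.74 tau6 1.205 w 0.116
```

```bash
for i in 1 2; do :; done
python3 -m crank '[{"slide":[0,0,0],"delta_rot":[0,0,3],"fingers":0},{"slide":[0,0,0],"delta_rot":[0,0,3],"fingers":0},{"slide":[0,0,0],"delta_rot":[0,0,0],"fingers":0}]' >/dev/null; python3 st.py
python3 -m crank '[{"slide":[0,0,0],"delta_rot":[0,0,3],"fingers":0},{"slide":[0,0,0],"delta_rot":[0,0,3],"fingers":0},{"slide":[0,0,0],"delta_rot":[0,0,0],"fingers":0}]' >/dev/null; python3 st.py
```

```text
t 11.45 yaw 51.72 pos [590.66 104.39  82.38] s 210.29 F [-3.81 -0.44  1.91] T [-0.17  0.56 -0.1 ] q6 0.84 tau6 0.689 w 0.120
t 11.75 yaw 45.75 pos [590.73 104.34  82.36] s 210.24 F [-3.02 -1.58  1.04] T [-0.35  0.61  0.01] q6 0.95 tau6 0.689 w 0.112
```

```bash
python3 -m crank '[{"slide":[0,0,0],"delta_rot":[0,0,3],"fingers":0},{"slide":[0,0,0],"delta_rot":[0,0,2],"fingers":0},{"slide":[0,0,0],"delta_rot":[0,0,0],"fingers":0}]' >/dev/null; python3 st.py
```

```text
t 12.05 yaw 40.78 pos [590.79 104.3   82.37] s 210.22 F [-2.98 -3.43  0.82] T [-0.45  0.59 -0.05] q6 1.03 tau6 0.466 w 0.119
```

```bash
python3 -m crank '[{"slide":[0,0,0],"delta_rot":[0,0,3],"fingers":0},{"slide":[0,0,0],"delta_rot":[0,0,3],"fingers":0},{"slide":[0,0,0],"delta_rot":[0,0,0],"fingers":0}]' >/dev/null; python3 st.py
python3 -m crank '[{"slide":[0,0,0],"delta_rot":[0,0,3],"fingers":0},{"slide":[0,0,0],"delta_rot":[0,0,3],"fingers":0},{"slide":[0,0,0],"delta_rot":[0,0,0],"fingers":0}]' >/dev/null; python3 st.py
```

```text
t 12.35 yaw 34.75 pos [590.87 104.31  82.39] s 210.24 F [-4.32 -2.89  0.79] T [-0.49  0.52  0.01] q6 1.14 tau6 0.690 w 0.115
t 12.65 yaw 28.77 pos [590.95 104.37  82.39] s 210.31 F [-2.94 -2.91 -0.18] T [-0.52  0.49 -0.04] q6 1.24 tau6 0.690 w 0.118
```

```bash
python3 -m crank '[{"slide":[0,0,0],"delta_rot":[0,0,3],"fingers":0},{"slide":[0,0,0],"delta_rot":[0,0,2],"fingers":0},{"slide":[0,0,0],"delta_rot":[0,0,0],"fingers":0}]' >/dev/null; python3 st.py
```

```text
t 12.95 yaw 23.79 pos [591.05 104.49  82.42] s 210.45 F [-1.55 -2.88 -1.74] T [-0.46  0.45 -0.02] q6 1.33 tau6 0.467 w 0.118
```

```bash
python3 -m crank '[{"slide":[0,0,0],"delta_rot":[0,0,3],"fingers":0},{"slide":[0,0,0],"delta_rot":[0,0,3],"fingers":0},{"slide":[0,0,0],"delta_rot":[0,0,0],"fingers":0}]' >/dev/null; python3 st.py
python3 -m crank '[{"slide":[0,0,0],"delta_rot":[0,0,3],"fingers":0},{"slide":[0,0,0],"delta_rot":[0,0,3],"fingers":0},{"slide":[0,0,0],"delta_rot":[0,0,0],"fingers":0}]' >/dev/null; python3 st.py
```

```text
t 13.25 yaw 17.76 pos [591.11 104.51  82.44] s 210.48 F [-2.56 -3.25 -1.91] T [-0.54  0.46 -0.04] q6 1.43 tau6 0.692 w 0.117
t 13.55 yaw 11.77 pos [591.14 104.52  82.42] s 210.50 F [-1.5  -3.67 -2.62] T [-0.51  0.34 -0.01] q6 1.54 tau6 0.692 w 0.116
```

```bash
python3 -m crank '[{"slide":[0,0,0],"delta_rot":[0,0,3],"fingers":0},{"slide":[0,0,0],"delta_rot":[0,0,3],"fingers":0},{"slide":[0,0,0],"delta_rot":[0,0,0],"fingers":0}]' >/dev/null; python3 st.py
```

```text
t 13.85 yaw 5.78 pos [591.17 104.57  82.43] s 210.55 F [-1.62 -4.19 -3.43] T [-0.45  0.3  -0.04] q6 1.64 tau6 0.692 w 0.118
```

```bash
python3 -m crank '[{"slide":[0,0,0],"delta_rot":[0,0,3],"fingers":0},{"slide":[0,0,0],"delta_rot":[0,0,3],"fingers":0},{"slide":[0,0,0],"delta_rot":[0,0,0],"fingers":0}]' >/dev/null; python3 st.py
python3 -m crank '[{"slide":[0,0,0],"delta_rot":[0,0,3],"fingers":0},{"slide":[0,0,0],"delta_rot":[0,0,3],"fingers":0},{"slide":[0,0,0],"delta_rot":[0,0,0],"fingers":0}]' >/dev/null; python3 st.py
```

```text
t 14.15 yaw -0.22 pos [591.17 104.55  82.43] s 210.53 F [-1.47 -3.4  -3.77] T [-0.49  0.28 -0.02] q6 1.75 tau6 0.692 w 0.117
t 14.45 yaw -6.21 pos [591.2  104.55  82.42] s 210.54 F [-0.68 -2.17 -4.7 ] T [-0.53  0.27 -0.05] q6 1.85 tau6 0.692 w 0.118
```

```bash
python3 -m crank '[{"slide":[0,0,0],"delta_rot":[0,0,3],"fingers":0},{"slide":[0,0,0],"delta_rot":[0,0,3],"fingers":0},{"slide":[0,0,0],"delta_rot":[0,0,0],"fingers":0}]' >/dev/null; python3 st.py
```

```text
t 14.75 yaw -12.17 pos [591.2  104.56  82.46] s 210.55 F [-0.27 -3.44 -4.86] T [-0.45  0.18  0.44] q6 1.96 tau6 1.173 w 0.116
```

The torque has jumped to +0.44 N m, so the screw is seated between yaw −6° and −12°. I back off in small steps to find the zero-torque angle.

```bash
python3 -m crank '[{"slide":[0,0,0],"delta_rot":[0,0,0],"fingers":0},{"slide":[0,0,0],"delta_rot":[0,0,0],"fingers":0}]' >/dev/null; python3 st.py
for k in 1 2 3 4; do :; done
python3 -m crank '[{"slide":[0,0,0],"delta_rot":[0,0,-2],"fingers":0},{"slide":[0,0,0],"delta_rot":[0,0,0],"fingers":0},{"slide":[0,0,0],"delta_rot":[0,0,0],"fingers":0}]' >/dev/null; python3 st.py
python3 -m crank '[{"slide":[0,0,0],"delta_rot":[0,0,-2],"fingers":0},{"slide":[0,0,0],"delta_rot":[0,0,0],"fingers":0},{"slide":[0,0,0],"delta_rot":[0,0,0],"fingers":0}]' >/dev/null; python3 st.py
python3 -m crank '[{"slide":[0,0,0],"delta_rot":[0,0,-2],"fingers":0},{"slide":[0,0,0],"delta_rot":[0,0,0],"fingers":0},{"slide":[0,0,0],"delta_rot":[0,0,0],"fingers":0}]' >/dev/null; python3 st.py
python3 -m crank '[{"slide":[0,0,0],"delta_rot":[0,0,-2],"fingers":0},{"slide":[0,0,0],"delta_rot":[0,0,0],"fingers":0},{"slide":[0,0,0],"delta_rot":[0,0,0],"fingers":0}]' >/dev/null; python3 st.py
python3 -m crank '[{"slide":[0,0,0],"delta_rot":[0,0,-2],"fingers":0},{"slide":[0,0,0],"delta_rot":[0,0,0],"fingers":0},{"slide":[0,0,0],"delta_rot":[0,0,0],"fingers":0}]' >/dev/null; python3 st.py
```

```text
t 14.95 yaw -12.21 pos [591.21 104.56  82.48] s 210.55 F [-0.91 -2.54 -5.05] T [-0.53  0.11  0.4 ] q6 1.96 tau6 0.358 w 0.114
t 15.25 yaw -10.38 pos [591.17 104.59  82.47] s 210.57 F [-0.18 -2.95 -6.96] T [-0.47  0.05  0.  ] q6 1.92 tau6 -0.034 w 0.118
t 15.55 yaw -8.43 pos [591.17 104.61  82.44] s 210.59 F [-0.   -2.66 -7.54] T [-0.46 -0.06  0.01] q6 1.89 tau6 -0.014 w 0.115
t 15.85 yaw -6.44 pos [591.16 104.63  82.48] s 210.61 F [-0.1  -2.74 -9.12] T [-0.4  -0.04 -0.  ] q6 1.86 tau6 -0.008 w 0.120
t 16.15 yaw -4.45 pos [591.18 104.67  82.49] s 210.65 F [  0.83  -1.95 -10.33] T [-0.32 -0.13  0.1 ] q6 1.82 tau6 -0.006 w 0.117
t 16.45 yaw -2.46 pos [591.23 104.7   82.52] s 210.69 F [  1.31  -2.65 -11.16] T [-0.23 -0.12  0.04] q6 1.79 tau6 -0.006 w 0.118
```

The unloading line gives a seat at yaw ≈ −10.3°: 0.44 N m falls to 0 over about 1.9°, with no grip slip. The target yaw is therefore about +80° for a quarter turn.

```bash
python3 -m crank '[{"slide":[0,0,0],"delta_rot":[0,0,-6],"fingers":0},{"slide":[0,0,0],"delta_rot":[0,0,-6],"fingers":0},{"slide":[0,0,0],"delta_rot":[0,0,-6],"fingers":0},{"slide":[0,0,0],"delta_rot":[0,0,-6],"fingers":0},{"slide":[0,0,0],"delta_rot":[0,0,-6],"fingers":0},{"slide":[0,0,0],"delta_rot":[0,0,-6],"fingers":0},{"slide":[0,0,0],"delta_rot":[0,0,0],"fingers":0}]' >/dev/null; python3 st.py
python3 -m crank '[{"slide":[0,0,0],"delta_rot":[0,0,-6],"fingers":0},{"slide":[0,0,0],"delta_rot":[0,0,-6],"fingers":0},{"slide":[0,0,0],"delta_rot":[0,0,-6],"fingers":0},{"slide":[0,0,0],"delta_rot":[0,0,-6],"fingers":0},{"slide":[0,0,0],"delta_rot":[0,0,-6],"fingers":0},{"slide":[0,0,0],"delta_rot":[0,0,-6],"fingers":0},{"slide":[0,0,0],"delta_rot":[0,0,-6],"fingers":0},{"slide":[0,0,0],"delta_rot":[0,0,0],"fingers":0}]' >/dev/null; python3 st.py
python3 -m crank '[{"slide":[0,0,0],"delta_rot":[0,0,-4],"fingers":0},{"slide":[0,0,0],"delta_rot":[0,0,0],"fingers":0},{"slide":[0,0,0],"delta_rot":[0,0,0],"fingers":0}]' >/dev/null; python3 st.py
```

```text
t 17.15 yaw 33.65 pos [591.04 105.2   82.5 ] s 211.15 F [ 0.19  2.13 -9.99] T [ 0.4  -0.07  0.03] q6 1.16 tau6 -1.460 w 0.117
t 17.95 yaw 75.51 pos [590.46 105.31  82.47] s 211.15 F [-1.99  5.51 -7.82] T [0.64 0.39 0.08] q6 0.43 tau6 -1.458 w 0.122
t 18.25 yaw 79.28 pos [590.37 105.14  82.45] s 210.97 F [-3.62  4.6  -7.47] T [0.69 0.44 0.08] q6 0.36 tau6 -0.033 w 0.115
```

```bash
python3 -m crank '[{"slide":[0,0,0],"delta_rot":[0,0,-0.6],"fingers":0},{"slide":[0,0,0],"delta_rot":[0,0,0],"fingers":0},{"slide":[0,0,0],"delta_rot":[0,0,0],"fingers":0}]' >/dev/null; python3 st.py
python3 - <<'E'
from h import *
import pickle
o=bot.get_obs(); a=bot.get_image("wrist");pickle.dump((o,a),open('w8.pkl','wb'))
big=cv2.resize(a[200:290,340:460,::-1],(800,600),interpolation=cv2.INTER_CUBIC);cv2.imwrite("pics/w8.png",big)
E
```

```text
t 18.55 yaw 79.86 pos [590.37 105.16  82.48] s 210.98 F [-3.25  4.04 -6.87] T [ 0.67  0.51 -0.  ] q6 0.35 tau6 -0.017 w 0.118
```

View pics/w8.png

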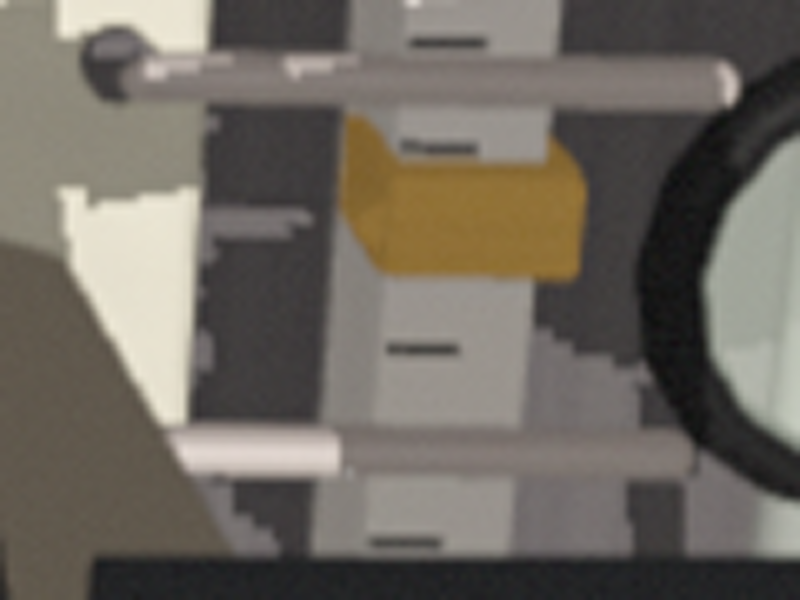

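In this crop the pointer blade ends at about (312,218), facing the brass rider's front edge at x≈345, y≈118..205. That was picture 12, so I quantify the carriage shift since view 7 numerically: pointer row and brass mask, same camera, rays at the same height.

Run:
```python
from h import *
import pickle
np.set_printoptions(precision=2,suppress=True,linewidth=150)
y=np.array([np.sin(np.radians(10.5)),np.cos(np.radians(10.5)),0]);x=np.array([y[1],-y[0],0])
for f,px in(('w7.pkl',(380,242)),('w8.pkl',(386,233))):
    o,a=pickle.load(open(f,'rb'));c=cam('wrist',o);b=a.astype(int)
    m=((b[:,:,0]-b[:,:,2])>60).astype(np.uint8);m[:, :370]=0;m[290:]=0;n,l,st,ct=cv2.connectedComponentsWithStats(m)
    k=1+np.argmax(st[1:,4]);R_=onz(c,ct[k],50)
    print(f,'brass',st[k],ct[k],'s %.2f'%(R_@y),'x %.2f'%(R_@x))
    g=cv2.cvtColor(a,cv2.COLOR_RGB2GRAY)
    print(g[px[1]-7:px[1]+8,px[0]-14:px[0]+8])
    # grip/rod root not used; predicted pixel of rider tip (from view 4) at z48
    print('rider tip pred',proj(c,[637.15,95.23,48]))
```

```text
w7.pkl brass [391 227  38  27 635] [409.18 242.17] s 211.44 x 619.11
[[226 226 225 221 205 124  63  60  59  63  64  62  66  61  62  61  61  63  63  61  64  57]
 [227 226 225 221 204 102  56  61  60  61  64  64  63  63  62  65  63  60  59  63  61  63]
 [227 226 224 218 201  96  54  57  60  61  59  63  64  61  62  63  62  60  63  62  60  61]
 [228 227 224 215 193  94  59  59  57  59  63  61  62  63  62  63  61  60  61  63  58  58]
 [227 227 223 211 178 107  93  92  85  85  84  77  69  71  67  64  63  61  65  62  55  55]
 [228 226 221 206 151 114 112 111 109 109 107 103  99  99  97  93  94  87  89  87  75  59]
 [227 226 221 206 132 113 114 114 114 114 114 112 113 113 113 115 112 108 111 119 117  67]
 [227 226 220 204 128 108 114 115 114 114 114 114 113 113 116 114 113 114 118 132 130  72]
 [227 225 218 201 123  89  91  97  98 103 104 107 108 110 114 114 116 113 117 127 123  69]
 [226 224 216 194 117  66  63  68  74  77  81  85  84  87  91  94  95  97 103 111 107  67]
 [226 222 211 178 111  62  61  60  62  65  64  63  63  65  61  66  70  71  77  79  80  67]
 [225 221 206 157 105  64  59 
[... 1131 characters left out ...]
91  64  61  74 105 122 113 110]
 [110 113 111 113 112 112 113 115 111 113 108  89  64  64  64  59  62  79 110 128 120 110]
 [ 87  89  94  93  91  92  95  93  93  92  94  83  62  59  60  61  62  81 116 130 127 113]
 [ 66  61  61  62  65  65  66  63  63  65  63  62  61  62  62  60  62  81 118 130 130 121]
 [ 83  62  58  62  62  64  63  62  60  60  59  61  61  60  60  60  62  81 117 131 130 128]
 [ 83  61  60  64  64  63  64  64  63  59  60  63  63  63  58  61  62  84 123 129 130 131]
 [ 64  60  60  63  62  65  63  63  62  59  61  61  59  58  62  59  63  89 129 131 129 130]
 [ 58  60  60  62  64  62  63  62  61  59  64  62  59  63  58  61  63  89 129 129 130 129]]
rider tip pred [391.05 232.75]
```

Run:
```python
from h import *
import pickle
y=np.array([np.sin(np.radians(10.5)),np.cos(np.radians(10.5)),0]);x=np.array([y[1],-y[0],0])
for f,p,r in(('w7.pkl',(380,242.1),(409.18,242.17)),('w8.pkl',(380,232.9),(409.03,231.5))):
    o,a=pickle.load(open(f,'rb'));c=cam('wrist',o)
    P=onz(c,p,48);B=onz(c,r,50);print(f,'pointer s %.2f x %.2f'%(P@y,P@x),'brass s %.2f'%(B@y),'rel %.2f'%((B-P)@y), 'tip pred s %.2f'%(np.array([637.15,95.23,48])@y))
```

```text
w7.pkl pointer s 208.87 x 602.32 brass s 211.44 rel 2.57 tip pred s 209.75
w8.pkl pointer s 209.60 x 602.39 brass s 211.34 rel 1.74 tip pred s 209.75
```

The gap was 0.57 mm and the carriage has since moved about +0.7 to +0.8 mm. The pointer is therefore within about ±0.3 mm of the rider, and the screw is backed off about 90.2° from the seat. I hand in with the grip held.

```bash
python3 -m crank '[{"slide":[0,0,0],"delta_rot":[0,0,0],"fingers":0},{"slide":[0,0,0],"delta_rot":[0,0,0],"fingers":0}]' >/dev/null; python3 st.py; python3 -c "
from rig import bot
print(bot.job_done())"
```

```text
t 18.8 yaw 79.86 pos [590.35 105.14  82.47] s 210.97 F [-2.45  4.54 -8.38] T [ 0.67  0.47 -0.04] q6 0.35 tau6 -0.006 w 0.115
the job is handed in; nothing more can be done
None
```

The job is handed in at about 19 s, with the pointer level with the rider, the screw backed off a quarter turn and the wings still gripped.

- **Carriage:** I slid it about 94 mm by its finger grip. The last camera comparison puts the pointer within about 0.3 mm of the rider tip. The two estimates were −0.2 mm and +0.15 mm. After the slide it was about 0.6 mm short; that closed while I turned the screw.
- **Seating:** I turned the screw about 96° clockwise until the torque jumped to about 0.44 N m, well below the 1.4 N m overtightening limit. The torque fell back to zero at tool yaw −10.3°, which I took as the seat.
- **Backing off:** I backed off to yaw 79.9°, which is about 90° from the seat. The grip stayed at the wings' thickness, about 10.6 mm.

**What disagreed:**
- **First grip:** my first grip on the wings stopped at 15.6 mm instead of 11 mm, probably on something under the wings. I regripped about 5 mm higher.
- **Residual force:** the arm finished with about 4.5 N along the rail and 8 N vertical, but readings were steady over the last 0.3 s.
- **Torque check:** the torque readings were too noisy to show the screw's 0.05 N m friction on the way back. The quarter turn is therefore judged from tool angle and grip width.
- **Bystanders:** I did not re-photograph the tub, vial, scoop and marker at the end. The arm kept clear of them throughout.

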